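# Unbolt the test stand's guard and move its board to the empty carrier

### The arm

A 6-joint arm with a two-finger parallel gripper is mounted at the origin on a cart in front of the work surface, level with it; the furniture and walls round the work are solid. World frame = base frame: x ahead of the robot, y to its left, z up, the work surface at z = 0. Lengths are in mm, angles in rad, forces in N, time in s.
With the tool pointing down it reaches from about 275 to 825 mm from the base axis. Payload 5.2 kg.
Tool frame: the origin (TCP) lies at the very end of the fingers, on their centre line; the grasp point (between the pads) lies 19 mm behind it; z points along the fingers, y is the line along which they close (so a half turn about z gives the same grasp; the last joint's range is limited). The gripper opens to 93 mm and grips with 3 to 60 N. Pads are 15 mm wide; open, the fingers measure 128 mm over their backs; the gripper's body (75 mm by 188 mm) begins 65 mm behind the grasp point.
Start: joints at [1.009, 0.259, 1.535, -0, 1.348, -0.203], TCP at [193.112, 514.988, 218.653] pointing down, gripper open.
Joint ranges: [-3.14, 3.14], [-0.91, 2.08], [0.19, 2.58], [-1.22, 4.36], [0.22, 2.71], [-3.12, 3.12]. Speed limits (rad/s): [2.57, 2.57, 3.14, 3.14, 3.14, 3.14].

### API

Orientations are given as [roll, pitch, yaw] about the fixed x, y, z axes, in that order (R = Rz(yaw) Ry(pitch) Rx(roll)).
In Python, from bench import robot gives the robot as it stands. The module is installed in compiled form; this text tells all that it offers. Calls block until the motion is done:
- robot.move_ptp(position, orientation): joint-space move of the TCP to a pose.
- robot.move_linear(position, ori=None, speed=150, f_stop=None): straight line of the TCP; ori=None keeps the orientation; speed is the mean speed in mm/s. With f_stop (N) it stops when the force on the tool has changed by that much, and returns True; else False.
- robot.move_j(angles): joint-space move.
- robot.move_gripper(opening): opening from 0.0 (shut) to 1.0 (fully open); the grip force is fixed at half the most; returns when the fingers have stopped.
- robot.sleep(seconds).
- robot.inverse_kinematics(position, orientation): joint angles nearest the present ones, or None.
- robot.get_image(name): name is "scene" or "top"; returns a dict with "img" (384x512x3 uint8, blue, green, red), "fovy" (degrees; the focal length in pixels is half the picture's height over the tangent of half this angle, whatever the lens; pixels are square), "cx", "cy" (the principal point, pixels), "k1" (the pictures are not rectified: a ray, as slopes to the right and down, at radius r is drawn at 1 + k1 r^2 times it, then the intrinsics apply), "eye" and "orientation" of the camera in the world. Camera axes: x right, y down, z forward; pixel columns grow to the right and rows downward; lengths in mm; the calibration is good to about 2 mm. A picture is of the moment at which its call begins. There is no depth.
A pose or a line that the arm cannot do raises robot.MotionError and nothing moves.
- robot.hand_in(): hands the job in; it is judged then, once.
Readings, each from a call of its own:
- robot.current_t(): time.
- robot.current_qpos(): joint angles.
- robot.current_joint_vel(): joint speeds.
- robot.current_joint_efforts(): joint torques, N m.
- robot.current_tcp_pos(): TCP position.
- robot.current_eef_rot(): TCP orientation.
- robot.current_contact_force(): force on the tool from outside, world axes, zero at the start.
- robot.current_ft_torque(): the same for the moment, N m.
- robot.current_gripper_width(): opening from 0.0 (shut) to 1.0 (fully open).
- robot.current_finger_force(): force on a finger pad.
Only numpy, scipy, OpenCV 4.12 (cv2) and the standard library are available. Lean on these libraries where they do the work, as an engineer would, in place of code of your own. Each camera call takes 0.05 s, during which the arm holds its last target. There are 200 camera calls.

### The job

Lift the handle of the barrel bolt on the sloping test stand out of its notch, draw the bolt all the way out and lay the handle down in the outer notch so that it cannot creep back. Then swing the guard arm towards you, past a right angle, so that the circuit board is clear, take the board out and lay it gently, parts upward, on the rail of the empty carrier between its two end stops. Leave the board on the other carrier and everything else on the bench where it is.

Things in the scene. Friction and masses are not known exactly. Their poses are not given: they have to be found in the camera images.
- light_bar (a point): Middle of the front lower edge of the fixed light bar that hangs over the deck (30 mm deep, 20 mm high, as wide as the stand): 270 mm above the bench, 8 mm on the robot's side of the stand's origin. A vertical gripper strikes it; lean the tool back towards the robot, about along n (27 deg). Axes as the stand's.
- stand: Fixed grey sloping test stand, 235 mm wide, 130 mm deep. Origin at bench level under the board nest; x points away from the robot to its high rear, y left, z up. Its deck slopes 27 deg, rising to the rear, 125 mm above the origin. Deck directions in this frame: up-slope u = (0.891, 0, 0.454), left v = (0, 1, 0), outward n = (-0.454, 0, 0.891). Deck: u -78 to 78 mm, v 80 to -155 mm.
- bolt (a joint): Travel in m of the barrel bolt's rod (10 mm thick, parallel to v, axis 24 mm above the deck). 0 = shot into the keeper on the guard's free end; slides to the right (stand -y), stop at 0.035. About 1.5 N of friction; stays where left. Inner notch: 0 to 0.004; outer notch for the handle: 0.028 to 0.035.
- bolt_handle (a joint): Angle in rad of the bolt's handle about the rod. 0 = lying down-slope along the deck; grows as its knob is lifted; pi/2 = straight out along n; stop 1.65. A notched rail (top 32 mm above the deck, 12 to 20 mm down-slope of the rod axis) stops the 8 mm handle from sliding while below about 1.0. Light friction, 0.03 N m: stays where left.
- bolt_axis (a point): Point on the rod axis where the handle sprouts; moves with the rod. Its x, y, z axes are the deck's u, v, n. It lies 24 mm above the deck, at v = -95 mm when bolt = 0.
- handle_knob (a point): Centre of the handle's steel knob: a disc 22 mm across with two flats 14 mm apart facing left and right (along v), 52 mm from the rod axis. Handle down: it lies 52 mm down-slope of the rod, 24 mm above the deck, with free room on both sides. Its axes turn with the handle.
- guard (a joint): Angle in rad of the steel guard arm over the board. 0 = across the board, its free right end pinned by the bolt; grows as that end swings down-slope towards the robot about a pivot along n; stop at 1.95. Stiff: needs about 1.5 N at its knob and stays where left.
- guard_hinge (a point): On the guard's pivot axis, 28.5 mm above the deck at u = 0, v = 65 mm. Its z axis is n. The arm is 28.5 to 34.5 mm above the deck, 36 mm wide, and reaches 133 mm from the pivot.
- guard_knob (a point): Half-way up the guard's upright black round knob, 16 mm thick and 34 mm high, standing on the arm along n, 85 mm from the pivot.
- board_centre (a point): Centre of the circuit board to be moved: 34 mm wide (x), 76 mm long (y), card edge 5 mm thick, 13 mm high with parts (z, parts side). This point is 6.5 mm over its underside. It lies in the nest under the guard, length up-slope, underside 10 mm above the deck on a 22 mm wide rail, lower end on a ledge, up to 6 mm off-centre sideways; long edges free. 18 to 35 g.
- carrier_free_seat (a point): Empty carrier: centre of its rail's top, 18 mm above the pad it stands on, where the middle of the board's underside belongs. Fixed black plate 56 x 104 mm, 5 mm thick, a 20 mm wide rail along its y, an end stop (24 mm wide, top 24 mm above the pad) at each end, 88 mm apart inside. Board length goes along y, either way round; long sides open for fingers.
- done_board: A like board already lying on the second, identical carrier; leave it. Origin at the middle of its underside.
- solder_reel: Bystander: solder reel standing on end, 54 mm across, 47 mm high. Origin at the centre of its underside.
- tape_roll: Bystander: tan tape roll lying flat, 72 mm across, 19 mm high. Origin at the centre of its underside.
- oil_bottle: Bystander: small dropper bottle with black cap, 27 mm across, 72 mm high. Origin at the centre of its underside.
- bobbin: Bystander: dark red bobbin 62 mm across, 22 mm high (leads to 97 mm). Origin at the centre of its underside.
- screw_tin: Bystander: round tin of screws, 70 mm across, 27 mm high. Origin at the centre of its underside.
- marker: Bystander: felt marker lying flat, 122 mm long, 13 mm thick. Origin at the centre of its underside.
- flux_bottle: Bystander: small dropper bottle with red cap, 32 mm across, 81 mm high. Origin at the centre of its underside.
- bobbin_tall: Bystander: dark red bobbin 62 mm across, 22 mm high (leads to 103 mm). Origin at the centre of its underside.
- board: The same board as point board_centre; origin at the middle of its underside.

How it is judged:
By the outcome, as a careful person would: the job done as asked, in the order asked, and still so for the second after the job is handed in, with the robot touching nothing.
It also fails if it takes over 67 s, if anything falls off the work surface, if the arm or the gripper's body presses on something with over 40 N, if the wrist force passes 120 N, or if a joint passes its speed limit or range.

## Working session

There is one attempt and no reset: what is moved stays moved. The work goes in short steps, each a Python script; the robot and the scene stay as the last script left them, time stands still between calls to the robot, and variables do not carry over. Pictures are saved under pics/ and viewed, at most 10 in all, crops included, and the job is handed in when it is done.

```bash
mkdir -p pics
cat > h.py <<'E'
import numpy as np, cv2
from scipy.spatial.transform import Rotation as R
from bench import robot
def cam(name,save=None):
    d=robot.get_image(name)
    if save: cv2.imwrite('pics/'+save+'.png',d['img'])
    return d
def Rc(d):
    o=np.array(d['orientation'],float)
    return o if o.shape==(3,3) else R.from_euler('xyz',o).as_matrix()
def ray(d,px):
    f=d['img'].shape[0]/2/np.tan(np.radians(d['fovy'])/2)
    q=np.array([(px[0]-d['cx'])/f,(px[1]-d['cy'])/f]); s=q.copy()
    for _ in range(30): s=q/(1+d['k1']*(s@s))
    v=Rc(d)@np.array([s[0],s[1],1]); return np.array(d['eye'],float),v/np.linalg.norm(v)
def onz(d,px,z):
    e,v=ray(d,px); return e+v*(z-e[2])/v[2]
def proj(d,P):
    f=d['img'].shape[0]/2/np.tan(np.radians(d['fovy'])/2)
    c=Rc(d).T@(np.array(P,float)-np.array(d['eye'],float)); s=c[:2]/c[2]
    s=s*(1+d['k1']*(s@s)); return s*f+[d['cx'],d['cy']]
def tri(d1,p1,d2,p2):
    e1,v1=ray(d1,p1);e2,v2=ray(d2,p2)
    t=np.linalg.lstsq(np.c_[v1,-v2],e2-e1,rcond=None)[0]
    a=e1+v1*t[0];b=e2+v2*t[1]; return (a+b)/2,np.linalg.norm(a-b)
E
python3 - <<'E'
from h import *
for n in('scene','top'):
    d=cam(n,n+'0'); print(n,{k:v for k,v in d.items() if k!='img'})
    cv2.imwrite(f'pics/{n}0b.png',cv2.resize(d['img'],(800,600),interpolation=cv2.INTER_CUBIC))
print(robot.current_t(),robot.current_eef_rot())
E
```

```text
scene {'fovy': 56.73021942501578, 'cx': 249.15073632666562, 'cy': 190.4673257867811, 'k1': -0.06341996089068788, 'eye': array([ -30.62451797, -637.93077471,  721.70071333]), 'orientation': array([-2.21476145,  0.02352234, -1.01317252])}
top {'fovy': 55.822120094433146, 'cx': 250.64588831290845, 'cy': 193.91832564791488, 'k1': -0.06594005749447246, 'eye': array([ 380.49255748, -258.8197498 , 1200.2780003 ]), 'orientation': array([-2.95891715,  0.00993579, -1.57737185])}
0.1 [-3.14003033e+00 -3.27622580e-04  2.78276417e+00]
```

View pics/scene0b.png

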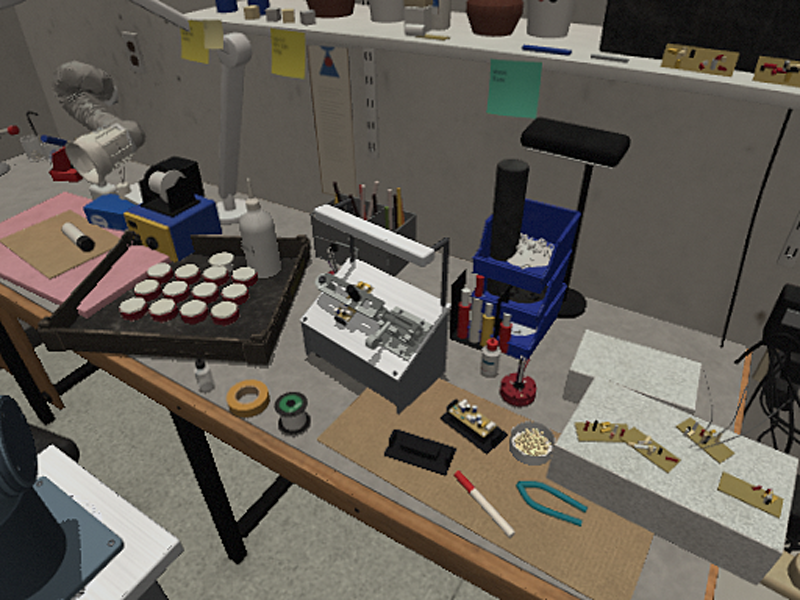

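View pics/top0b.png

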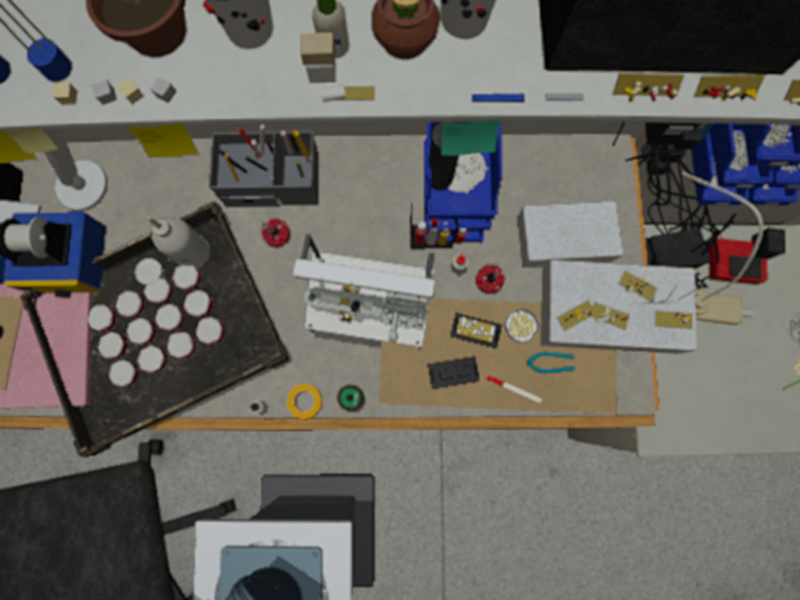

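The pictures show the stand in the middle with the white light bar above it (scene ~(375,310), top ~(365,305) at 800x600). The empty black carrier is at scene (420,450) and top (453,372), and the full carrier is at top (475,328). I'll zoom in on the stand and the carrier.

Run:
```python
from h import *
s=cv2.imread('pics/scene0.png'); t=cv2.imread('pics/top0.png')
def crop(im,x0,y0,w,h,f,step=10):
    c=cv2.resize(im[y0:y0+h,x0:x0+w],None,fx=f,fy=f,interpolation=cv2.INTER_CUBIC)
    for x in range(-(-x0//step)*step,x0+w,step): cv2.putText(c,str(x),((x-x0)*f,8),0,.33,(0,255,255)); cv2.line(c,((x-x0)*f,10),((x-x0)*f,16),(0,255,255))
    for y in range(-(-y0//step)*step,y0+h,step): cv2.putText(c,str(y),(0,(y-y0)*f+4),0,.33,(0,255,255)); cv2.line(c,(24,(y-y0)*f),(30,(y-y0)*f),(0,255,255))
    return c
cv2.imwrite('pics/c1.png',crop(s,188,128,104,74,7)) 
cv2.imwrite('pics/c2.png',crop(t,185,155,125,95,6))
```

```text
(no output)
```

View pics/c1.png

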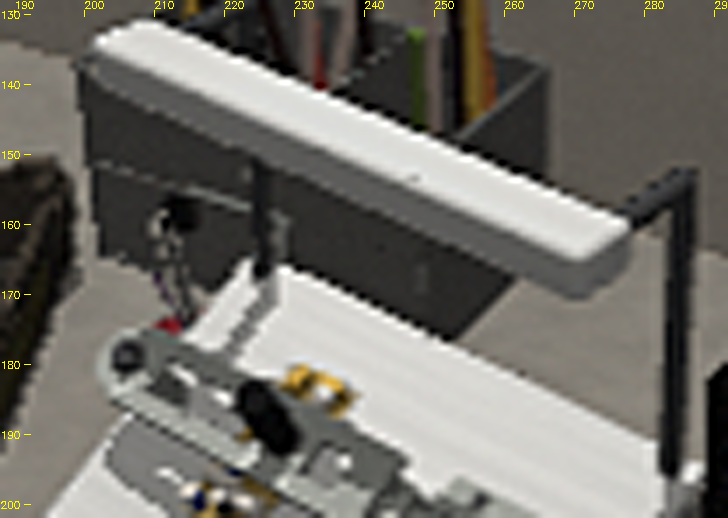

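View pics/c2.png

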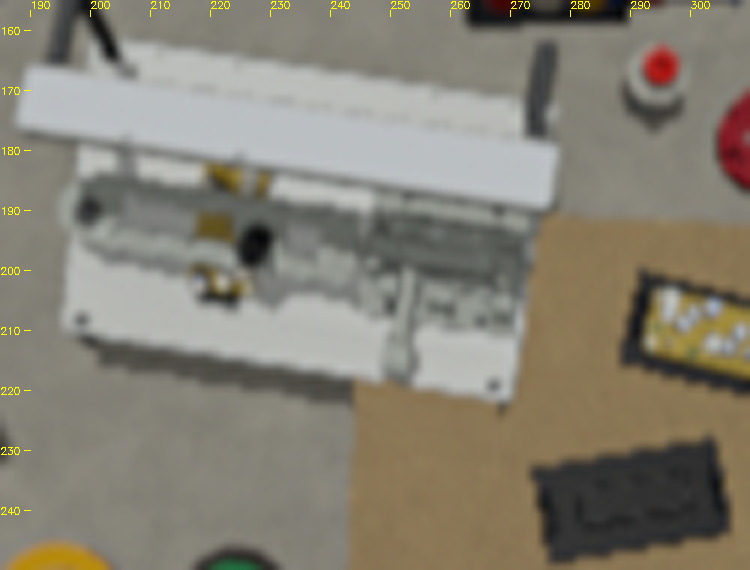

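c1 shows the guard knob at scene (226,187.5), the hinge at (206,179) and the light bar. c2 shows the deck's front corners at about (195,210) and (269.5,221.5), the guard knob at (227,196), the handle knob at (250.5,215) and the free carrier with its corners at about (273,233), (303,228), (306,243) and (276,248). I need one more crop of the lower scene view.

```bash
cat >> h.py <<'E'
def crop(im,x0,y0,w,h,f,step=10):
    c=cv2.resize(im[y0:y0+h,x0:x0+w],None,fx=f,fy=f,interpolation=cv2.INTER_CUBIC)
    for x in range(-(-x0//step)*step,x0+w,step): cv2.putText(c,str(x),((x-x0)*f,8),0,.33,(0,255,255)); cv2.line(c,((x-x0)*f,10),((x-x0)*f,16),(0,255,255))
    for y in range(-(-y0//step)*step,y0+h,step): cv2.putText(c,str(y),(0,(y-y0)*f+4),0,.33,(0,255,255)); cv2.line(c,(24,(y-y0)*f),(30,(y-y0)*f),(0,255,255))
    return c
u=np.array([.891,0,.454]);v=np.array([0,1.,0]);n=np.array([-.454,0,.891])
E
python3 - <<'E'
from h import *
s=cv2.imread('pics/scene0.png'); t=cv2.imread('pics/top0.png')
cv2.imwrite('pics/c3.png',crop(s,188,190,110,115,5) if 0 else crop(s,188,195,114,110,5))
ds=cam('scene');dt=cam('top')
# stand pose: fit yaw,x,y from top view points
pts=[((195.3,210.5),-78*u+80*v+[0,0,125]),((269.5,222),-78*u-155*v+[0,0,125]),((276.5,172),78*u-155*v+[0,0,125]),
 ((227.3,195.5),(28.5+23)*n-20*v+[0,0,125]),((187.3,176.5),np.array([-8,80,290])),((277,190),np.array([-8,-155,290]))]
from scipy.optimize import least_squares
def W(p,q): c,s=np.cos(p[2]),np.sin(p[2]); return np.array([p[0]+c*q[0]-s*q[1],p[1]+s*q[0]+c*q[1],q[2]])
spts=[((226,187.5),(28.5+23)*n-20*v+[0,0,125]),((270.5,170.5),np.array([-8,-155,270]))]
f=lambda p:np.concatenate([proj(dt,W(p,q))-a for a,q in pts]+[proj(ds,W(p,q))-a for a,q in spts])
r=least_squares(f,[480,-200,-.15]);print(r.x);print(np.round(f(r.x).reshape(-1,2),1))
for nm,q in (('handle knob',-52*u-95*v+24*n),('bolt axis',-95*v+24*n),('hinge',65*v+28.5*n)):
    P=W(r.x,q+[0,0,125]); print(nm,P.round(1),proj(dt,P).round(1),proj(ds,P).round(1))
for z in(0,7): print([onz(dt,p,z).round(1).tolist() for p in((273.3,233),(303.3,228),(306.5,243),(276,248))])
E
```

```text
[ 5.91538152e+02 -1.64874040e+02 -1.55134565e-01]
[[-0.7 -0.1]
 [ 0.2 -0.5]
 [ 0.8  0.5]
 [-0.5  0.4]
 [-1.  -0. ]
 [-0.6 -0.5]
 [ 0.4  0.3]
 [ 0.9  1.3]]
handle knob [ 520.3 -249.9  122.8] [250.9 213.4] [239.8 220.4]
bolt axis [ 566.1 -257.   146.4] [253.2 196.9] [251.5 204.2]
hinge [588.8 -98.7 150.4] [199.6 189.6] [207.5 180.6]
[[470.4, -322.3, 0.0], [486.1, -422.0, 0.0], [436.6, -431.0, 0.0], [421.2, -330.4, 0.0]]
[[469.9, -322.0, 7.0], [485.4, -421.0, 7.0], [436.3, -430.0, 7.0], [420.9, -329.9, 7.0]]
```

View pics/c3.png

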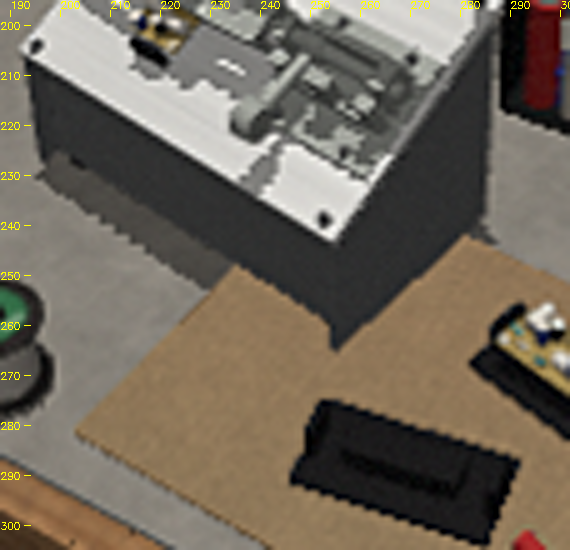

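c3 shows the handle knob at about scene (237,219) and the free carrier with its base corners at about (245.5,291.5) and (284.5,304). The next script triangulates the knob, masks the carrier, checks IK for the planned poses and moves to above the handle.

```bash
cat >> h.py <<'E'
S=np.array([591.5,-164.9]);YAW=-0.155
Rs=R.from_euler('z',YAW).as_matrix(); U,V,N=Rs@(u/np.linalg.norm(u)),Rs@v,Rs@(n/np.linalg.norm(n))
O=np.array([S[0],S[1],125.])
def D(a,b,c): return O+a*U+b*V+c*N       # deck coords -> world
def DI(P): q=np.array(P)-O; return np.array([q@U,q@V,q@N])
def eul(M): return R.from_matrix(M).as_euler('xyz')
EN=eul(np.c_[-U,V,-N])
E
python3 - <<'E'
from h import *
ds=cam('scene');dt=cam('top')
K,e=tri(ds,(237,219.3),dt,(250.5,215.6)); print('knob',K.round(1),e.round(1),DI(K).round(1))
G,e=tri(ds,(226,187.5),dt,(227.2,195.3)); print('gknob',G.round(1),e.round(1),DI(G).round(1))
for nm,d,roi,zs in(('top',dt,(268,222,312,254),(0,10)),('scene',ds,(240,270,296,308),(0,10))):
    x0,y0,x1,y1=roi; g=d['img'][y0:y1,x0:x1].max(2); m=(g<75).astype(np.uint8)
    c=max(cv2.findContours(m,0,2)[0],key=cv2.contourArea); r=cv2.minAreaRect(c); b=cv2.boxPoints(r)+[x0,y0]
    if nm=='top':
        for z in zs: 
            w=np.array([onz(d,p,z)[:2] for p in b]); print(z,w.round(1).tolist(),w.mean(0).round(1))
    M=cv2.moments(c); print(nm,M['m10']/M['m00']+x0,M['m01']/M['m00']+y0,[onz(d,(M['m10']/M['m00']+x0,M['m01']/M['m00']+y0),z).round(1).tolist() for z in (0,6,12)])
for nm,P,E in [('knob',K,EN),('knobup',D(-10,-95,80),EN),('gk0',D(0,-20,57),EN),('gk1',D(-82,88,57),EN),('bd',D(0,0,3)+80*N,EN)]:
    q=robot.inverse_kinematics(P,E); print(nm,None if q is None else np.round(q,2))
cx=np.array([np.cos(.155),np.sin(.155),0])
for s in(1,-1):
    y=s*cx; z=np.array([0,0,-1.]); q=robot.inverse_kinematics([454,-376,30],eul(np.c_[np.cross(y,z),y,z])); print(s,None if q is None else np.round(q,2))
E
```

```text
knob [ 512.1 -248.1  132.1] 1.3 [-55.2 -94.5  36.1]
gknob [ 566.1 -181.   171.6] 3.1 [  1.  -19.8  51.8]
0 [[470.8, -324.0], [486.4, -423.2], [435.1, -430.1], [419.8, -331.7]] [ 453.  -377.2]
10 [[470.1, -323.5], [485.5, -421.8], [434.6, -428.7], [419.4, -331.0]] [ 452.4 -376.2]
top 289.9272866437046 238.17374665135858 [[452.9, -376.8, 0.0], [452.5, -376.2, 6.0], [452.2, -375.7, 12.0]]
scene 268.3994413407821 288.8631284916201 [[456.0, -370.7, 0.0], [451.9, -372.9, 6.0], [447.9, -375.1, 12.0]]
knob [-0.84  0.15  2.02  0.49  0.65 -2.6 ]
knobup [-0.81  0.11  1.9   0.4   0.79 -2.46]
gk0 [-0.63  0.12  1.93  0.33  0.69 -2.26]
gk1 [-0.43  0.02  2.15  0.25  0.53 -2.04]
bd [-0.6   0.06  1.93  0.3   0.74 -2.2 ]
1 [-0.88  0.51  1.66  0.    0.97 -1.04]
-1 [-0.88  0.51  1.66 -0.    0.97  2.11]
```

Run:
```python
from h import *
ds=cam('scene');dt=cam('top'); o=[]
for d,(x0,y0) in((ds,(226,194)),(dt,(236,190))):
    f=12; c=cv2.resize(d['img'][y0:y0+36,x0:x0+32],None,fx=f,fy=f,interpolation=cv2.INTER_CUBIC); c=cv2.convertScaleAbs(c,alpha=1.0)
    for th,col in((0,(0,0,255)),(.25,(0,160,0))):
        a=D(0,-95,24); k=a+52*(-U*np.cos(th)+N*np.sin(th))
        P=[((proj(d,q)-[x0,y0]+.5)*f).astype(int).tolist() for q in(a,k)]
        cv2.line(c,P[0],P[1],col,1); cv2.circle(c,P[1],4,col,-1)
    o.append(c)
cv2.imwrite('pics/c4.png',np.hstack(o))
```

```text
(no output)
```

View pics/c4.png

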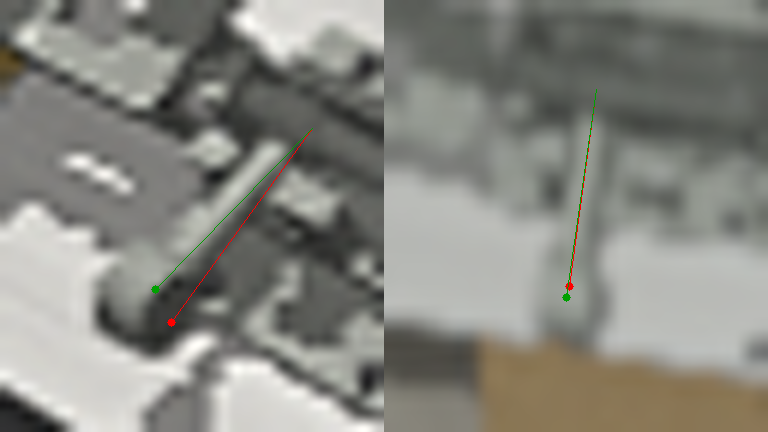

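c4 shows the knob at about scene (237.6,218.5) and top (251,215.5). That is within about 2 px of the predicted position for the handle lying down, so I can approach and grip it.

```bash
cat >> h.py <<'E'
def st(m=''): print(m,'t',round(robot.current_t(),2),'deck',DI(robot.current_tcp_pos()).round(1),'F(uvn)',(np.c_[U,V,N].T@np.array(robot.current_contact_force())).round(1),'w',round(robot.current_gripper_width()*93,1),'ff',np.round(robot.current_finger_force(),1),flush=True)
E
python3 - <<'E'
from h import *
robot.move_gripper(.42)
robot.move_ptp([420,-60,260],eul(np.c_[-Rs[:,0],Rs[:,1],[0,0,-1]]))
robot.move_ptp(D(-54,-94.5,75),EN); st('above')
print(robot.move_linear(D(-54,-94.5,8),speed=60,f_stop=8)); st('down')
robot.move_gripper(0); st('grip')
print(robot.current_qpos())
E
```

```text
above t 4.48 deck [-53.7 -93.7  75.2] F(uvn) [-0.2  0.  -0.5] w 38.9 ff 0.0
False
down t 5.75 deck [-53.7 -94.7   8.3] F(uvn) [ 0.3  0.5 -0.3] w 39.1 ff 0.0
grip t 6.28 deck [-53.9 -94.6   8.1] F(uvn) [0.4 0.9 0.9] w 13.7 ff 30.0
[-0.81982635  0.21126921  2.02274408  0.5264763   0.59124245 -2.62978571]
```

Run:
```python
from h import *
p0=np.array(robot.current_tcp_pos())
np.save('p0.npy',p0)
for th in np.arange(.2,1.31,.1):
    s=robot.move_linear(p0+52*((1-np.cos(th))*U+np.sin(th)*N),speed=60,f_stop=20)
    if s or abs(th-.4)<.01 or abs(th-.8)<.01: st(f'{th:.2f} {s}')
    if s: break
st('up')
d=cam('scene','s2')
cv2.imwrite('pics/s2c.png',crop(d['img'],195,150,100,90,6))
```

```text
0.40 False t 7.1 deck [-48.8 -94.9  28.4] F(uvn) [ 5.2  0.9 -4. ] w 13.9 ff 30.0
0.80 False t 8.1 deck [-38.2 -94.6  44.9] F(uvn) [ 4.4  1.1 -6.3] w 13.8 ff 30.0
up t 9.35 deck [-15.7 -94.4  58.3] F(uvn) [-1.7 -0.2 -8.8] w 13.6 ff 30.0
```

View pics/s2c.png

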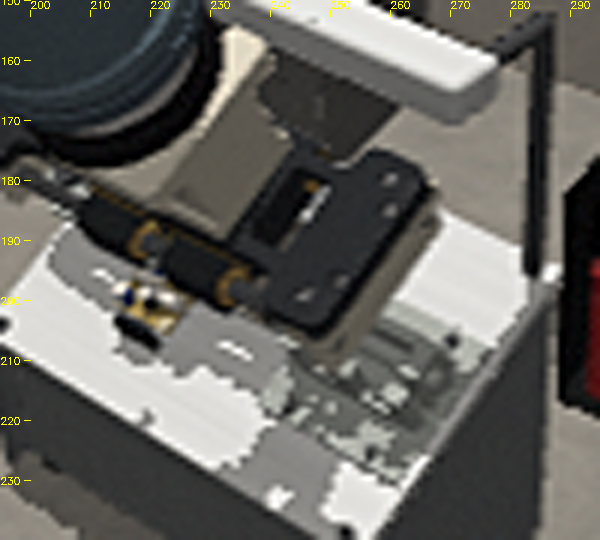

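The picture shows that the knob has left its old place and is up in the gripper, which stays clear of the light bar. Next I draw the bolt and lay the handle down.

Run:
```python
from h import *
p=np.array(robot.current_tcp_pos())
s=robot.move_linear(p-34*V,speed=50,f_stop=15); st(f'drawn {s}')
p0=np.load('p0.npy'); p=np.array(robot.current_tcp_pos()); dv=(p-p0)@V
if dv<-29:
    b=p0+dv*V
    for th in [1.2,1.1,1.,.9,.8,.7,.6,.5,.4,.3,.2,.1,0]:
        s=robot.move_linear(b+52*((1-np.cos(th))*U+np.sin(th)*N),speed=60,f_stop=20)
        if s or th in(.9,.5): st(f'{th:.2f} {s}')
        if s: break
    st('laid')
```

```text
drawn False t 10.22 deck [ -15.9 -128.9   58.4] F(uvn) [-5.5 -0.4 -4. ] w 13.6 ff 30.0
0.90 False t 11.22 deck [ -33.4 -129.1   49.6] F(uvn) [0.4 3.7 5.5] w 13.5 ff 30.0
0.50 False t 12.22 deck [ -47.8 -129.    32.9] F(uvn) [-2.1  1.6  3.3] w 13.5 ff 30.0
laid t 13.47 deck [ -54.9 -128.9    7.6] F(uvn) [-3.8  1.   1.5] w 13.7 ff 30.0
```

Run:
```python
from h import *
robot.move_gripper(.42); 
p=np.array(robot.current_tcp_pos()); robot.move_linear(p+80*N); 
d=cam('scene','s3')
robot.move_linear(D(0,-20,90),ori=EN)
st('above g')
s=robot.move_linear(D(0,-20,41),speed=60,f_stop=8); st(f'down {s}')
robot.move_gripper(0); st('grip')
cv2.imwrite('pics/s3c.png',crop(d['img'],195,150,100,90,6))
```

```text
above g t 15.8 deck [ -0.5 -20.1  89.5] F(uvn) [ 0.4 -1.5 -0.4] w 39.1 ff 0.0
down False t 16.77 deck [  0.3 -20.   41.2] F(uvn) [-0.1 -0.1  0.3] w 39.2 ff 0.0
grip t 17.28 deck [ -0.2 -19.1  41.2] F(uvn) [0.3 4.9 3. ] w 15.1 ff 30.0
```

View pics/s3c.png

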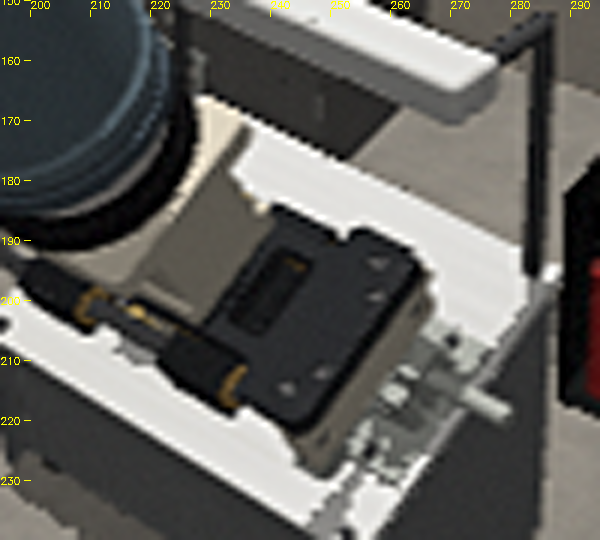

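The bolt rod now sticks out to the right at (276,218), so the bolt is drawn. Next I swing the guard with the relative arc.

Run:
```python
from h import *
p0=np.array(robot.current_tcp_pos())+0*V; np.save('g0.npy',p0)
for k,a in enumerate(np.linspace(0,1.82,17)[1:]):
    s=robot.move_linear(p0+85*(-np.sin(a)*U+(1-np.cos(a))*V),speed=60,f_stop=25)
    if s or k%4==3: st(f'{a:.2f} {s}')
    if s: break
```

```text
0.46 False t 18.52 deck [-37.6 -11.3  41.2] F(uvn) [-1.7 -4.2  0.2] w 15.4 ff 30.0
0.91 False t 19.76 deck [-70.7  12.2  40.8] F(uvn) [-14.5 -14.5   9.6] w 15.4 ff 30.0
1.36 False t 20.99 deck [-85.7  49.1  40.6] F(uvn) [-6.5 -3.6 -2.7] w 15.5 ff 30.0
1.82 False t 22.23 deck [-82.   87.   40.9] F(uvn) [  1.3  -0.3 -14.4] w 15.3 ff 30.0
```

Run:
```python
from h import *
robot.move_gripper(.42)
p=np.array(robot.current_tcp_pos()); robot.move_linear(p+60*N,speed=200); robot.move_linear(p+90*N-90*U+60*V,speed=250); st()
a=cam('scene','s4');b=cam('top','t4')
cv2.imwrite('pics/v4.png',np.hstack([crop(a['img'],195,170,66,75,6),crop(b['img'],190,160,66,75,6)]))
```

```text
t 23.89 deck [-171.6  146.9  131. ] F(uvn) [ 0.8 -1.3  0.4] w 39.4 ff 0.0
```

View pics/v4.png

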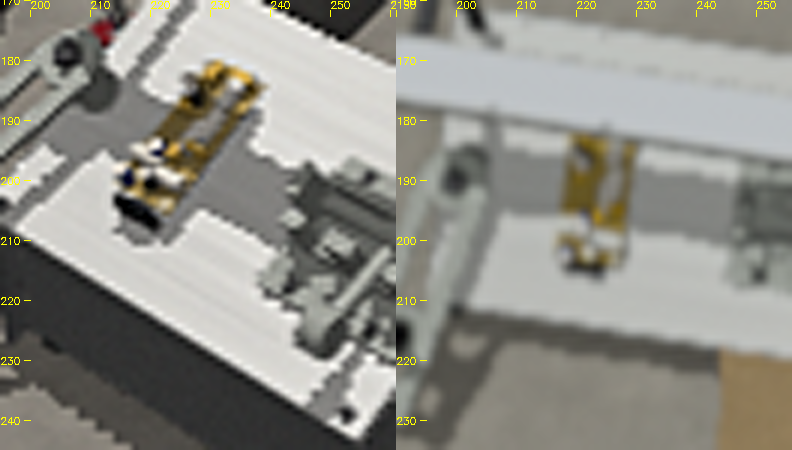

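The guard stands open at the upper left and the handle lies in the outer notch. The board is visible with its corners at about scene (228.5,180), (237.5,185), (223,204) and (214,199), and its edges at about top (217,184)-(215.5,200) and (228.5,184)-(226.5,201). I cast these onto the board plane.

Run:
```python
from h import *
a=cam('scene');b=cam('top')
def ond(d,px,h):
    e,w=ray(d,px); t=(h-(e-O)@N)/(w@N); return DI(e+t*w)
# colour mask of gold card too
for nm,d,pts,roi in(('s',a,[(228.5,180),(237.5,185),(223,204),(214,199)],(208,176,242,210)),('t',b,[(217,184),(215.5,200),(228.5,184),(226.5,201)],(210,180,234,208))):
    print(nm,[ond(d,p,15).round(1)[:2].tolist() for p in pts])
    x0,y0,x1,y1=roi; hsv=cv2.cvtColor(d['img'][y0:y1,x0:x1],cv2.COLOR_BGR2HSV)
    m=cv2.inRange(hsv,(12,110,60),(32,255,255)); ys,xs=np.nonzero(m)
    q=np.array([ond(d,(x+x0,y+y0),15)[:2] for x,y in zip(xs,ys)]); print(len(q),np.percentile(q,[1,5,50,95,99],axis=0).round(1).tolist())
    # guard check: hinge cap
P,e=tri(a,(206,179.3),b,(199.5,188)); print('hinge',DI(P).round(1),e.round(1))
e2=[ond(a,(247.7,225),24).round(1)]; print('handle knob',e2)
```

```text
s [[33.4, 17.9], [32.1, -16.9], [-33.9, -16.2], [-34.0, 18.1]]
118 [[-36.1, -16.7], [-33.6, -15.6], [2.6, 0.9], [34.2, 13.5], [36.6, 14.8]]
t [[20.9, 17.1], [-29.4, 16.6], [26.0, -17.0], [-27.5, -16.8]]
74 [[-35.4, -16.7], [-20.5, -16.2], [-1.7, -0.7], [24.4, 9.7], [26.3, 11.4]]
hinge [ 2.7 67.7 30.3] 6.7
handle knob [array([ -52.2, -121.6,   24. ])]
```

Run:
```python
from h import *
robot.move_gripper(.56)
robot.move_linear(D(-60,0,120),ori=EN,speed=250)
robot.move_linear(D(-1,.3,60),speed=200); st('above')
s=robot.move_linear(D(-1,.3,4),speed=50,f_stop=6); st(f'down {s}')
robot.move_gripper(0); st('grip')
w=robot.current_gripper_width()*93
if not s and 30<w<37:
    p=np.array(robot.current_tcp_pos()); robot.move_linear(p+15*N,speed=40); st('lift')
    robot.move_linear(p+75*N,speed=120); robot.move_linear(p+95*N-90*U,speed=200); st('away')
    a=cam('scene','s5');b=cam('top','t5')
    cv2.imwrite('pics/v5.png',np.hstack([crop(a['img'],190,150,66,75,6),crop(b['img'],190,180,66,75,6)]))
```

```text
above t 26.02 deck [-2.4  1.9 60. ] F(uvn) [-1.  -0.2  0.1] w 52.1 ff 0.0
down False t 27.29 deck [-0.7  0.2  4.3] F(uvn) [ 0.6  0.3 -0.2] w 51.8 ff 0.0
grip t 27.74 deck [-0.9  0.3  4.2] F(uvn) [-0.7  0.3  3.2] w 33.2 ff 30.0
lift t 28.27 deck [-0.6  0.2 19.5] F(uvn) [-0.6 -0.4 -0.5] w 33.2 ff 30.0
away t 29.53 deck [-89.9  -0.4  99.2] F(uvn) [ 0.2 -1.4 -0.4] w 33.4 ff 30.0
```

View pics/v5.png

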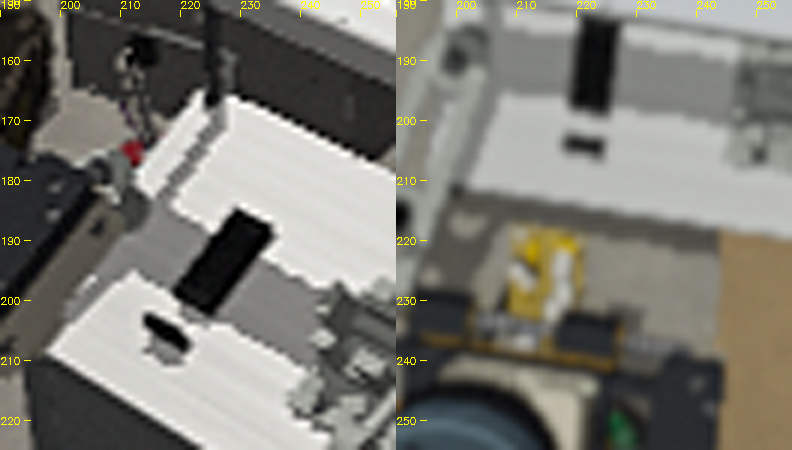

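v5 shows the nest empty and the board in the fingers at about top (215,225), parts up. I carry it to the carrier.

Run:
```python
from h import *
yw=.153; y=np.array([np.cos(yw),np.sin(yw),0]); z=np.array([0,0,-1.]); E=eul(np.c_[np.cross(y,z),y,z])
C=np.array([452.5,-376.,0])
p=np.array(robot.current_tcp_pos())
robot.move_linear([430,-230,210],speed=200)
robot.move_ptp(C+[0,0,140],E); st('above')
robot.move_linear(C+[0,0,32],speed=100)
print(robot.current_tcp_pos(), 'w',robot.current_gripper_width()*93)
robot.sleep(.3)
s=robot.move_linear(C+[0,0,7],speed=12,f_stop=2.5); st(f'down {s}'); print(robot.current_tcp_pos())
a=cam('scene','s6');b=cam('top','t6')
cv2.imwrite('pics/v6.png',np.hstack([crop(a['img'],235,240,66,75,6),crop(b['img'],255,205,66,75,6)]))
```

```text
above t 31.71 deck [ -86.5 -229.    60.8] F(uvn) [-0.3  0.4  0.5] w 33.3 ff 30.0
[ 452.90766856 -376.47193561   32.71297187] w 33.57039640633503
down True t 34.51 deck [-142.6 -230.   -49.1] F(uvn) [ 2.2 -0.2  4.4] w 33.5 ff 30.0
[ 452.48781988 -375.99473755   16.52679774]
```

View pics/v6.png

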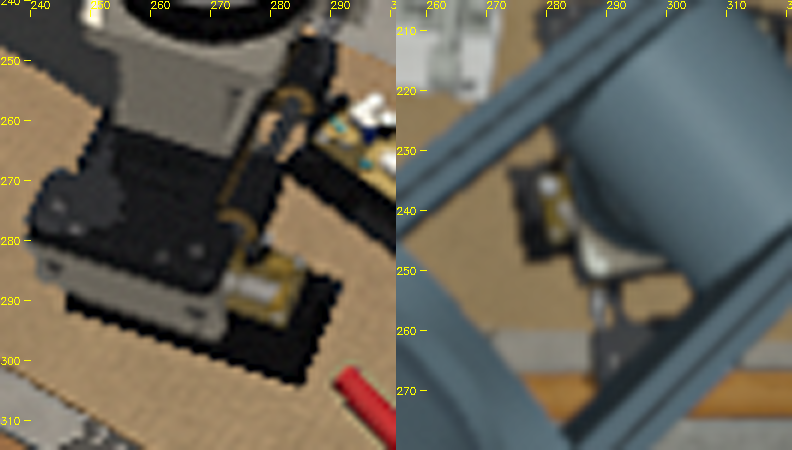

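v6 shows the board between the end stops (scene ~(278,290), top ~(282,240)). The contact height of 16.5 mm fits the rail top rather than the stops. That was my eleventh picture, one over the limit of 10, so the remaining checks are numeric only. I release, back off and verify.

Run:
```python
from h import *
robot.move_gripper(.5); st('open')
C=np.array(robot.current_tcp_pos()); robot.move_linear(C+[0,0,130],speed=120)
robot.move_linear([330,-60,260],speed=250); robot.sleep(.3); st('away')
a=cam('scene','s7');b=cam('top','t7')
y=np.array([-np.sin(.153),np.cos(.153)]);x=np.array([y[1],-y[0]]);c=np.array([452.5,-376])
for nm,d,(x0,y0,x1,y1) in(('s',a,(240,262,296,306)),('t',b,(270,224,310,252))):
    hsv=cv2.cvtColor(d['img'][y0:y1,x0:x1],cv2.COLOR_BGR2HSV); im=d['img'][y0:y1,x0:x1]
    m=cv2.inRange(hsv,(12,110,60),(32,255,255)); 
    for lab,mm in(('gold',m),('dark',(im.max(2)<75).astype(np.uint8))):
        k,l,s,_=cv2.connectedComponentsWithStats(mm)
        ys,xs=np.nonzero(mm)
        q=np.array([onz(d,(i+x0,j+y0),26 if lab=='gold' else 8)[:2]-c for i,j in zip(xs,ys)]); q=np.c_[q@x,q@y]
        print(nm,lab,len(q),np.percentile(q,[2,50,98],axis=0).round(1).tolist())
    # board height check from bright parts
# handle & guard vs earlier view
def ond(d,px,h):
    e,w=ray(d,px); t=(h-(e-O)@N)/(w@N); return DI(e+t*w)
s4=cv2.imread('pics/s4.png')
print('scene diff bolt/handle region',cv2.absdiff(s4[190:240,238:275],a['img'][190:240,238:275]).mean(), 'done board',cv2.absdiff(cv2.imread('pics/scene0.png')[252:290,284:325],a['img'][252:290,284:325]).mean())
```

```text
open t 35.08 deck [-143.7 -229.4  -49.6] F(uvn) [-0.7  0.1  0.2] w 46.8 ff 0.0
away t 38.19 deck [-183.4   62.9  244.6] F(uvn) [-0.5  0.2  0.2] w 46.5 ff 0.0
s gold 237 [[-17.9, -37.6], [3.7, -5.3], [85.4, 38.9]]
s dark 591 [[-27.8, -46.8], [-7.9, -11.4], [86.3, 56.8]]
t gold 121 [[-17.0, -40.2], [2.9, -5.1], [18.4, 36.2]]
t dark 180 [[-25.7, -48.7], [-7.9, 12.8], [25.6, 48.6]]
scene diff bolt/handle region 1.0996396396396397 done board 2.407359863072315
```

```bash
python3 -c "
from h import *
print(robot.hand_in(), robot.current_t())"
```

```text
the job is handed in; nothing more can be done
the job is handed in; nothing more can be done
```

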